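# Roll a turned roller up the marking jig to its sprung stop

### The job

With your fingertips, steadily roll the wooden roller up the ramp of the marking jig, without letting it run back down, until it lies square against the steel stop bar and has pressed the bar fully home, and finish holding it pressed there: the program ends with the fingers still pushing on the roller. Only push it, gently; do not pinch it or lift it off the ramp, and leave everything else on the bench where it is.

Things in the scene. Friction and masses are not known exactly. Their poses are not given: they have to be found in the camera images.
- ramp: Grey-faced board ramp of the fixed marking jig, 260 long, 190 wide, between dark kerbs 14 wide and 12 proud; rises away from the robot at 9 degrees. Origin: centre of its upper surface, 42 mm above the bench. x: uphill along the surface; y: across, to the left; z: square to the surface. A fixed green bracket stands across the top end, x 107 to 128, 46 proud (all in mm)
- foot (a point): Middle of the ramp's foot, on the surface at x -115 mm, y 0 in the ramp's frame. To either side, at y 77 and -77 mm, a block (20 mm along x, 24 mm along y, 8 mm proud) keeps the roller from rolling off; between the blocks the foot is open, and the board ends at x -130 mm
- roller: Plain turned wooden cylinder (rolling-pin body), diameter 56 mm, length 160 mm, about 0.2 to 0.4 kg, loose. Origin: its centre; y along its axis (x, z turn as it rolls). Starts lying across the ramp's foot against the two blocks: centre at x -85, z 28 mm in the ramp's frame, up to 10 mm off the middle in y. Let go on the ramp, it rolls back down freely
- stop_face (a point): Middle of the downhill face of the sprung stop: a flat steel bar across the ramp, 150 mm wide (y), 12 mm thick, 3 to 43 mm above the surface. This point is 28 mm above the surface, at x 85 mm, y 0 in the ramp's frame when unpressed, and moves uphill with the bar
- stop (a joint): How far the stop bar is pushed in uphill, in m: 0 unpressed, 0.010 fully home on the bracket. Springs push it back downhill: about 1.6 N to start it, 5.6 N fully home
- finial: Small dark turned wooden finial, 42 mm across, 74 mm tall, standing to the left of the ramp. Origin: underside centre. Bystander
- waxpot: Amber wax pot with a steel lid, 60 mm across, 60 mm tall, to the right of the ramp. Origin: underside centre. Bystander
- offcut: Square wooden offcut, 45 x 45 x 70 mm tall, to the right of the ramp's foot. Origin: underside centre. Bystander
- mug: White mug, 80 mm across, 95 mm tall, far left. Origin: underside centre. Bystander
- mallet: Hammer lying far right. Origin: under its middle. Bystander
- gouge: Turning gouge with wooden handle, 270 mm long, lying on the left. Origin: under its ferrule. Bystander
- sleeve: Steel sleeve, 56 mm across, 30 mm tall, standing on the right. Origin: underside centre. Bystander

How it is judged:
By the outcome, as a careful person would: the job done as asked, in the order asked, and still so for the second after the job is handed in, while the arm keeps its last pose, push and grip.
It also fails if it takes over 38 s, if anything falls off the work surface, if the arm or the gripper's body presses on something with over 40 N, if the wrist force passes 120 N, or if a joint passes its speed limit or range.

### The arm

A 7-joint arm with a two-finger parallel gripper is mounted at the origin on the work surface. World frame = base frame: x ahead of the robot, y to its left, z up, the work surface at z = 0. Lengths are in mm, angles in rad, forces in N, time in s.
With the tool pointing down it reaches from about 350 to 900 mm from the base axis. Payload 7.2 kg.
Tool frame: the origin (TCP) lies at the very end of the fingers, on their centre line; the grasp point (between the pads) lies 19 mm behind it; z points along the fingers, y is the direction in which the jaws open and shut (so a half turn about z gives the same grasp; the last joint's range is limited). The gripper opens to 85 mm and grips with 20 to 120 N. Pads are 22 mm wide; open, the fingers measure 114 mm over their backs; the gripper's body (76 mm by 85 mm) begins 54 mm behind the grasp point. The pads swing forward as they close: fully open they stand 13 mm farther back than shut.
Start: joints at [-1.273, 0.411, -0.013, 1.596, 0.006, 1.134, -0.082], TCP at [223.57, 583.648, 231.297] pointing down, gripper open.
Joint ranges: [-2.95, 2.95], [-0.29, 1.99], [-1.47, 1.44], [0.14, 2.54], [-1.03, 4.17], [0.13, 1.85], [-2.86, 2.86]. Speed limits (rad/s): [2.39, 2.39, 3.01, 3.01, 3.14, 3.14, 3.14].

### API

Orientations are given as a unit quaternion [x, y, z, w].
In Python, from workcell import env gives the robot as it stands.
- The arm moves only by the tool move_arm, never from a script. Its argument "increments" is text: rows parted by semicolons, each of 4 numbers parted by spaces: the shift along the tool's x, y, z in mm, then the turn about the tool's z in degrees. A call has 1 to 8 rows; each row is the pose to reach, as a shift and turn from the pose measured when the call began, along the tool's axes at that moment; what a row does not reach only later rows make up. A row lasts 1/12 s, in which the tool goes at most 41.7 mm and 7.16 degrees, less where a joint would pass 70% of its speed; a pose out of reach is approached as far as the arm can. A call with a gripper value outside its range is refused whole. "gripper" is the finger opening in mm, from 0 to 85.4, set as the call begins (left out, the last holds). The fingers move at their own pace and stop on an object; "force" is the grip in N (left out, the last holds). Time passes only in rows, so rows that repeat a pose let the fingers close. It gives the time, the measured TCP pose, the force and the opening at its end, in the units of the state.
- env.observe(): the state, without advancing time (a new reading comes with each control period).
- env.camera(name): name is "scene" or "side" or "wrist"; returns (picture, depth): 400x640x3 uint8, red, green, blue; 400x640 float32, mm along the optical axis (not along the pixel's ray), 0 where there is no reading.
- env.calibration(name): a dict with "vfov" (degrees; the focal length in pixels is half the picture's height over the tangent of half this angle, whatever the lens; pixels are square), "cx", "cy" (the principal point, pixels), "dist" ([k1, k2, p1, p2, k3] as OpenCV has them; the pictures are not rectified), "eye" and "attitude" of the camera in the world. Camera axes: x right, y down, z forward; pixel columns grow to the right and rows downward; lengths in mm; the calibration is good to about 2 mm. A picture is of the moment at which its call begins: read the wrist's pose just before it. calibration takes no time and is no camera call; for the wrist camera it gives the pose at the moment of the call.
- env.hand_in(): hands the job in, once; it reports no verdict.
Trained networks look in the newest picture that a camera, given by its name, has taken for a name from the list of things; names that differ only in an ending like _2 or _b are one class to them, and where a whole thing is asked for, a point or a joint stands for the part that bears it (a point fixed in the world has none). Each returns a list of dicts, best first, with "conf" (0 to 1); they miss things now and then, are a little off and sometimes report something else, mostly with a low value. They report only what shows in the picture. A call takes as long as a camera call.
- env.recognise(camera, label): "position" ([x, y, z] in mm, in world coordinates, good to about 4 mm: the middle of the surface that is visible of it).
- env.outline_of(camera, label): "mask" (400x640 bool, what is visible of it).
- env.pinpoint(camera, label): "position" ([x, y, z] in mm, in world coordinates, good to about 4 mm: a listed point, or the origin of a listed thing).
The state is a dict: "time_s": time; "joint_pos": joint angles; "qvel": joint speeds; "joint_efforts": joint torques, N m; "ee_pos": TCP position; "ee_rot": TCP orientation; "force": force on the tool from outside, world axes, zero at the start; "moment": the same for the moment, N m; "finger_gap": finger opening in mm.
Only numpy, scipy, OpenCV 4.12 (cv2) and the standard library are available. Lean on these libraries where they do the work, as an engineer would, in place of code of your own. Each camera call takes 0.05 s, during which the arm holds its last target.

## Working session

There is one attempt and no reset: what is moved stays moved. The work goes in short steps, Python scripts to look and compute and a tool call to move; the robot and the scene stay as the last step left them, time stands still between calls to the robot, and variables do not carry over. Pictures are saved under pics/ and viewed, and the job is handed in when it is done.

Besides the shell and the picture viewer there is one more tool, called as name(argument=value, ...) on one line, values as JSON. move_arm: Moves the arm, as the interface text tells. Its arguments: {"type":"object","properties":{"increments":{"type":"string"},"gripper":{"type":"number"},"force":{"type":"number"}},"required":["increments"]}

```bash
ls; mkdir -p pics
python3 - <<'E'
from workcell import env
import cv2,numpy as np
s=env.observe();print(s)
for c in ["scene","side"]:
    p,d=env.camera(c);cv2.imwrite(f"pics/{c}0.png",p[:,:,::-1]);print(env.calibration(c))
    for l in ["ramp","foot","roller","stop_face"]:
        r=env.pinpoint(c,l);print(c,l,[(np.round(x["position"]),round(x["conf"],2)) for x in r[:2]])
print(env.observe()["time_s"])
E
```

```text
pics
{'time_s': 0.0, 'joint_pos': array([-1.27319047,  0.4119091 , -0.01276226,  1.59708028,  0.00557779,
        1.1343089 , -0.08218977]), 'qvel': array([ 0.00014515, -0.00146065,  0.00093893, -0.00058755, -0.00044034,
        0.0004659 ,  0.00110486]), 'joint_efforts': array([ 2.47084890e-04, -6.00618553e+01,  6.82371184e-01, -2.99411488e+01,
        1.37837324e-02,  1.06097545e-02,  4.10318682e-05]), 'ee_pos': array([223.38357021, 583.15823195, 230.43224097]), 'ee_rot': array([ 1.81849528e-01,  9.83326015e-01, -8.27648101e-04, -1.13006508e-04]), 'force': array([ 0.42789503, -0.4980287 , -0.38428792]), 'moment': array([ 0.02321722, -0.03056877,  0.03932989]), 'finger_gap': 84.9719853273763}
{'vfov': 48.32160624954402, 'cx': 315.0293561388373, 'cy': 198.7114639362161, 'dist': array([-0.07476291,  0.        ,  0.        ,  0.        ,  0.        ]), 'eye': array([1015.67378796, -747.35145859, 1200.45259889]), 'attitude': array([ 0.90690495,  0.27170179, -0.08530179, -0.310524  ])}
scene ramp [(array([593.,  74.,  42.]), 0.93)]
scene foot [(array([481.,  58.,  27.]), 0.84)]
scene roller [(array([504.,  54.,  52.]), 0.88), (array([668.,  95.,  81.]), 0.23)]
scene stop_face [(array([666.,  97.,  80.]), 0.74)]
{'vfov': 47.80408680093773, 'cx': 326.28642430414544, 'cy': 197.8840411834004, 'dist': array([-0.09845853,  0.        ,  0.        ,  0.        ,  0.        ]), 'eye': array([ 318.64563095, 1008.60592927,  903.79508421]), 'attitude': array([-0.10285143,  0.89082718, -0.43974862,  0.0496958 ])}
side ramp [(array([588.,  75.,  37.]), 0.93)]
side foot [(array([476.,  49.,  26.]), 0.74)]
side roller [(array([500.,  54.,  59.]), 0.69)]
side stop_face [(array([667.,  93.,  86.]), 0.51)]
0.5
```

View pics/scene0.png

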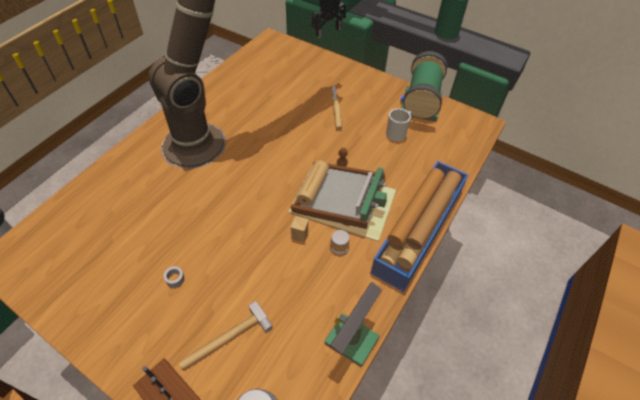

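View pics/side0.png

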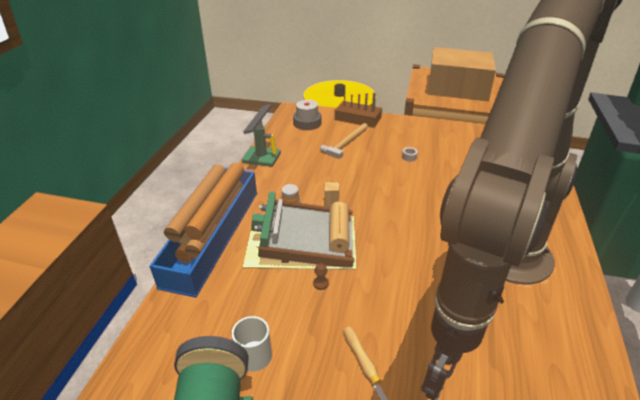

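The roller lies across the ramp's foot (scene ~312,182), with the stop bar at ~(367,190). The offcut is at ~(300,228) and the finial at ~(342,157). The ramp's yaw is about 12°. I'll move over the foot to take a closer look.

move_arm(increments="-26 -31 1 -6; -52 -62 2 -12; -79 -94 4 -18; -105 -125 6 -24; -131 -156 8 -30; -158 -188 10 -33; -184 -220 12 -33; -200 -238 14 -33")

```text
time_s: 1.17
ee_pos: [326.2, 285.4, 217.4]
ee_rot: [-0.103, 0.995, -0.0, 0.0]
force: [0.3, 1.0, 0.2]
finger_gap: 85.5
```

move_arm(increments="-5 -38 0 0; -10 -76 0 0; -14 -112 0 0; -18 -150 0 0; -23 -187 0 0; -28 -224 0 0; -32 -257 0 0; -32 -257 0 0")

```text
time_s: 1.83
ee_pos: [411.9, 34.6, 218.2]
ee_rot: [-0.1, 0.995, -0.001, 0.001]
force: [-0.5, 0.7, 1.2]
finger_gap: 85.5
```

Run:
```python
from workcell import env
import cv2,numpy as np
s=env.observe();print(s["ee_pos"],s["force"],s["time_s"])
print(env.calibration("wrist"))
p,d=env.camera("wrist");cv2.imwrite("pics/wrist1.png",p[:,:,::-1]);np.save("d1.npy",d)
for c in ["wrist","scene"]:
  if c!="wrist": env.camera(c)
  for l in ["ramp","foot","roller","stop_face","offcut","finial"]:
    r=env.pinpoint(c,l);print(c,l,[(np.round(x["position"]),round(x["conf"],2)) for x in r[:2]])
```

```text
[411.93766704  34.5709706  218.19798049] [-0.54896782  0.70711486  1.15213541] 1.8333
{'vfov': 68.0893883384678, 'cx': 324.8665809049483, 'cy': 198.1724007253612, 'dist': array([-0.05558628,  0.        ,  0.        ,  0.        ,  0.        ]), 'eye': array([346.94241063,  21.8628709 , 360.21134271]), 'attitude': array([0.6277913 , 0.76724408, 0.1006882 , 0.08412191])}
wrist ramp [(array([587.,  78.,  42.]), 0.56)]
wrist foot [(array([477.,  51.,  25.]), 0.69)]
wrist roller [(array([503.,  51.,  59.]), 0.81)]
wrist stop_face []
wrist offcut [(array([ 559., -110.,   -0.]), 0.81)]
wrist finial []
scene ramp [(array([593.,  75.,  40.]), 0.6)]
scene foot [(array([478.,  55.,  25.]), 0.69)]
scene roller [(array([502.,  53.,  55.]), 0.9), (array([482.,  51.,  24.]), 0.71)]
scene stop_face [(array([666.,  94.,  82.]), 0.65)]
scene offcut [(array([ 562., -114.,    1.]), 0.94)]
scene finial [(array([516., 230.,  -1.]), 0.61)]
```

View pics/wrist1.png

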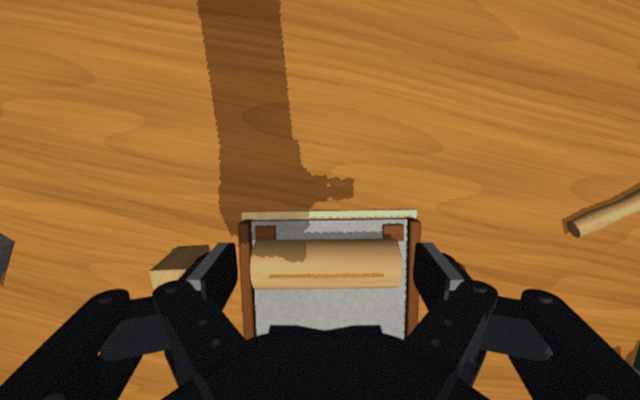

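The wrist view shows the roller at rows 240–288, cols 252–400, resting against the two brown blocks (265,232 and 392,231). The kerbs look nearly vertical in the picture, so the yaw is nearly right. I'll fit it from depth.

```bash
cat > h.py <<'E'
import numpy as np,cv2
from scipy.spatial.transform import Rotation as R
def pts(d,cal):
    h,w=d.shape;f=h/2/np.tan(np.radians(cal["vfov"]/2))
    K=np.array([[f,0,cal["cx"]],[0,f,cal["cy"]],[0,0,1]])
    u,v=np.meshgrid(np.arange(w),np.arange(h))
    n=cv2.undistortPoints(np.stack([u,v],-1).reshape(-1,1,2).astype(float),K,np.array(cal["dist"])).reshape(h,w,2)
    P=np.dstack([n[...,0]*d,n[...,1]*d,d])
    return P@R.from_quat(cal["attitude"]).as_matrix().T+cal["eye"]
def world2ramp(psi,org):
    return R.from_euler("ZY",[psi,-9],degrees=True).as_matrix(),np.array(org)
E
python3 - <<'E'
from workcell import env
from h import *
for c in ["wrist","scene","side"]:
    p,d=env.camera(c);cal=env.calibration(c);W=pts(d,cal)
    m=None
    r=env.outline_of(c,"roller")
    if r:
        m=cv2.erode(r[0]["mask"].astype(np.uint8),np.ones((3,3)))>0
        q=W[m&(d>0)]; 
        med=np.median(q,0); q=q[np.linalg.norm(q-med,axis=1)<100]
        from scipy.optimize import least_squares
        def f(x):
            a=np.array([-np.sin(x[2]),np.cos(x[2]),0]);e=q-np.array([x[0],53,x[1]])
            return np.linalg.norm(e-np.outer(e@a,a),axis=1)-28
        s=least_squares(f,[503,45,0.2],loss="soft_l1")
        a=np.array([-np.sin(s.x[2]),np.cos(s.x[2])]);t=(q[:,:2]-[s.x[0],53])@a
        print(c,"roller",r[0]["conf"],s.x[:2],"yaw",np.degrees(s.x[2]),"ends",np.percentile(t,[0.5,99.5]),"rms",np.std(s.fun),"centre",np.array([s.x[0],53])+a*np.mean(np.percentile(t,[.5,99.5])))
    r=env.outline_of(c,"ramp")
    if r:
        m=r[0]["mask"]; hsv=cv2.cvtColor(p,cv2.COLOR_RGB2HSV)
        g=cv2.erode((m&(hsv[...,1]<50)&(d>0)).astype(np.uint8),np.ones((3,3)))>0
        q=W[g];med=np.median(q,0)
        A=np.c_[q[:,:2],np.ones(len(q))];
        for _ in range(5):
            k,*_x=np.linalg.lstsq(A,q[:,2],rcond=None);e=abs(q[:,2]-A@k);ok=e<4;A=A[ok];q=q[ok]
        print(c,"plane",len(q),k,"slope",np.degrees(np.arctan(np.hypot(*k[:2]))),"yaw",np.degrees(np.arctan2(k[1],k[0])))
        (b,sz,ang)=cv2.minAreaRect(q[:,:2].astype(np.float32));print(" rect",b,sz,ang)
E
```

```text
wrist roller 0.65 [502.69115767  55.49712167] yaw 12.12613549918193 ends [-76.9511672   77.88919605] rms 0.6699609425935532 centre [502.59263436  53.45854955]
wrist plane 7399 [ 1.53870742e-01  3.33130880e-02 -5.16522149e+01] slope 8.946957918380578 yaw 12.216026950903332
 rect (534.4798583984375, 64.31828308105469) (147.00692749023438, 189.54933166503906) 12.135933876037598
scene roller 0.62 [505.85470887  55.41398652] yaw 12.542783138088316 ends [-81.55839986  70.06140219] rms 5.571364917952351 centre [507.10310209  47.38869416]
scene plane 571 [ 2.36648814e-01  4.96910853e-02 -1.01204213e+02] slope 13.593726598466954 yaw 11.858581242677333
 rect (588.94775390625, 79.87386322021484) (104.27500915527344, 176.46527099609375) 13.695611000061035
side roller 0.57 [502.57477549  58.17090264] yaw 11.518407538709042 ends [-64.2994277   82.81615586] rms 5.931102505079058 centre [500.72603992  62.07190621]
side plane 938 [ 1.88777161e-01  4.75833067e-02 -7.02795155e+01] slope 11.016642053305052 yaw 14.147314601584341
 rect (600.2203979492188, 73.4764633178711) (149.44664001464844, 175.597412109375) 14.479337692260742
```

The wrist fits agree. Yaw is 12.1°, the slope is 9°, and the roller centre is (502.6, 53.5, 55.5) against an expected height of 56.4. Next I work out the approach: 60 mm downhill of the roller centre, at z 36.

```bash
cat >> h.py <<'E'
U=np.array([np.cos(np.radians(12.13)),np.sin(np.radians(12.13)),0]);C0=np.array([502.6,53.5,56.])
L=np.array([-U[1],U[0],0])
def rep(env,tgt=None):
    s=env.observe();M=R.from_quat(s["ee_rot"]).as_matrix()
    print("t",s["time_s"],"tcp",s["ee_pos"].round(1),"gap",round(s["finger_gap"],1),"F u,l,z",(s["force"]@np.c_[U,L,[0,0,1]]).round(2))
    e=s["ee_pos"]-C0;print("along",round(e@U,1),"left",round(e@L,1),"z",round(e[2],1),"tool x yaw",np.degrees(np.arctan2(-M[1,0],-M[0,0])).round(2),"tilt",M[:,2].round(4))
    if tgt is not None: print("shift",(M.T@(np.array(tgt)-s["ee_pos"])).round(1))
    print("U in tool",(M.T@U).round(3),"Z in tool",M.T[:,2].round(3), "slope",(M.T@(U*np.cos(np.radians(9))+np.array([0,0,np.sin(np.radians(9))]))).round(3))
E
python3 - <<'E'
from workcell import env
from h import *
rep(env,C0-60*U+[0,0,-20])
E
```

```text
t 2.9833 tcp [410.4  40.5 217.6] gap 85.4 F u,l,z [ 0.25  0.11 -0.53]
along -92.9 left 6.7 z 161.6 tool x yaw 11.86 tilt [ 3.e-04 -9.e-04 -1.e+00]
shift [-32.9  -6.3 181.6]
U in tool [-1.     0.005  0.   ] Z in tool [-0.    -0.001 -1.   ] slope [-0.988  0.004 -0.156]
```

move_arm(increments="-5 -1 30 -0.3; -10 -3 60 -0.3; -18 -5 90 -0.3; -25 -6 120 -0.3; -30 -6 145 -0.3; -33 -6 165 -0.3; -33 -6 180 -0.3; -33 -6 181 -0.3", gripper=70)

```text
time_s: 3.65
ee_pos: [442.5, 40.9, 34.1]
ee_rot: [-0.106, 0.994, -0.001, -0.002]
force: [-0.7, -0.1, -0.0]
finger_gap: 69.9
```

Run:
```python
from workcell import env
from h import *
p,d=env.camera("side");cv2.imwrite("pics/side2.png",cv2.resize(p[150:300,220:420],(800,600))[:,:,::-1])
p,d=env.camera("wrist");cv2.imwrite("pics/wrist2.png",p[:,:,::-1])
rep(env,C0-60*U+[0,0,-20])
```

```text
t 3.75 tcp [443.6  41.   36.4] gap 70.1 F u,l,z [ 0.58 -0.62  0.82]
along -60.3 left 0.2 z -19.6 tool x yaw 12.15 tilt [-0.0012 -0.0014 -1.    ]
shift [-0.3 -0.2  0.4]
U in tool [-1.    -0.    -0.001] Z in tool [ 0.001 -0.001 -1.   ] slope [-0.987 -0.    -0.158]
```

View pics/side2.png

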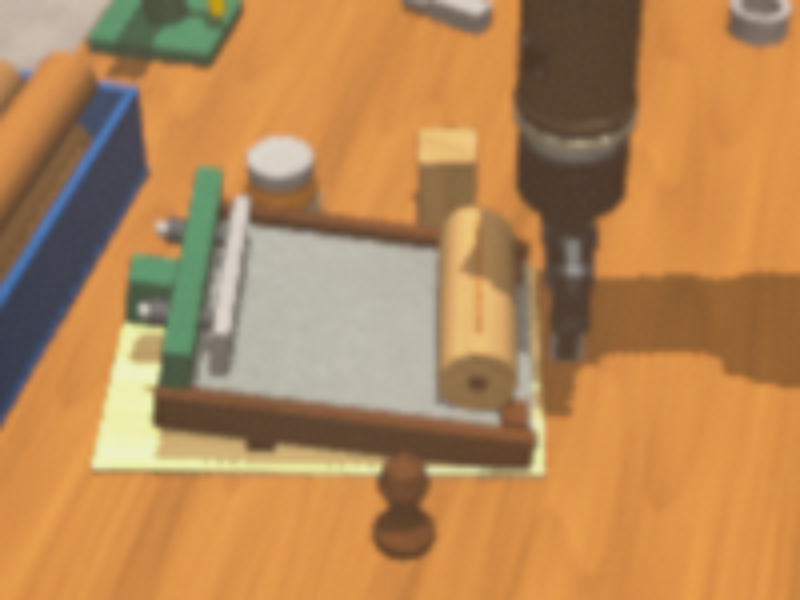

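View pics/wrist2.png

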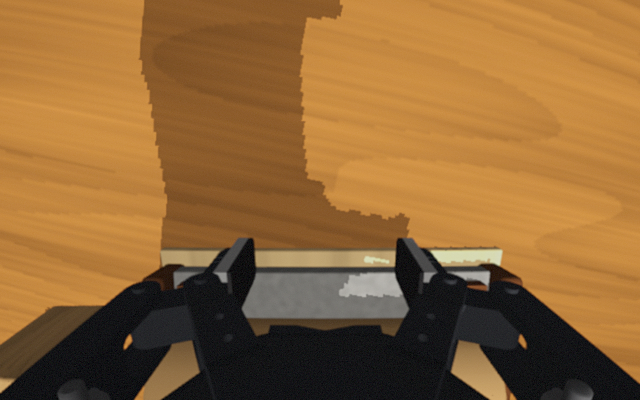

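The fingertips sit between the foot blocks just downhill of the roller (side picture ~565,350; roller ~480,310), clear of both. I'll close in gently.

move_arm(increments="-4 0 0 0; -8 0 0 0; -12 0 0 0; -15 0 0 0; -17 0 0 0; -19 0 0 0; -21 0 0 0; -23 0 -0.5 0")

```text
time_s: 4.42
ee_pos: [465.4, 45.7, 36.7]
ee_rot: [-0.106, 0.994, -0.001, -0.002]
force: [-6.1, -1.0, 5.3]
finger_gap: 70.0
```

Run:
```python
from workcell import env
from h import *
rep(env)
```

```text
t 4.4167 tcp [465.4  45.7  36.7] gap 70.0 F u,l,z [-6.16  0.29  5.3 ]
along -38.0 left 0.2 z -19.3 tool x yaw 12.15 tilt [-0.0029 -0.0016 -1.    ]
U in tool [-1.    -0.    -0.003] Z in tool [ 0.003 -0.001 -1.   ] slope [-0.987 -0.001 -0.16 ]
```

Contact came at the expected place, with about 6 N of push. I'll continue up the slope.

move_arm(increments="-3 0 -0.5 0; -6 0 -1 0; -9 0 -1.5 0; -12 0 -2 0; -15 0 -2.5 0; -18 0 -3 0; -21 0 -3.4 0; -24 0 -3.9 0")

```text
time_s: 5.08
ee_pos: [485.2, 50.0, 40.0]
ee_rot: [-0.106, 0.994, -0.001, -0.005]
force: [-11.5, -2.0, 10.2]
finger_gap: 70.1
```

Run:
```python
from workcell import env
from h import *
rep(env)
p,d=env.camera("side");cv2.imwrite("pics/side3.png",cv2.resize(p[150:300,220:420],(800,600))[:,:,::-1])
p,d=env.camera("scene");cv2.imwrite("pics/scene3.png",cv2.resize(p[130:250,260:420],(800,600))[:,:,::-1])
for c in ["side","scene"]:print([(np.round((x["position"]-C0)@np.c_[U,L,[0,0,1]]),x["conf"]) for x in env.pinpoint(c,"roller")[:1]])
rep(env)
```

```text
t 5.0833 tcp [485.2  50.   40. ] gap 70.1 F u,l,z [-11.61   0.49  10.22]
along -17.8 left 0.2 z -16.0 tool x yaw 12.13 tilt [-0.0104 -0.0025 -0.9999]
U in tool [-1.     0.    -0.011] Z in tool [ 0.011 -0.    -1.   ] slope [-0.986 -0.    -0.167]
[(array([22., -0.,  4.]), 0.69)]
[(array([25., -1., -2.]), 0.67)]
t 5.2833 tcp [486.1  50.2  40.1] gap 70.3 F u,l,z [-7.85  0.44  6.12]
along -16.8 left 0.2 z -15.9 tool x yaw 12.13 tilt [-0.0084 -0.0023 -1.    ]
U in tool [-1.    -0.    -0.009] Z in tool [ 0.009 -0.    -1.   ] slope [-0.986 -0.    -0.165]
```

View pics/side3.png

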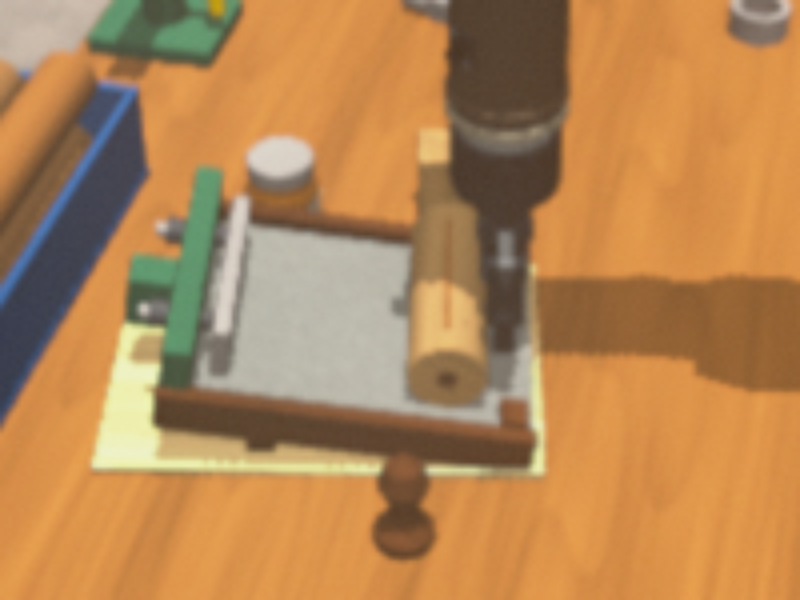

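View pics/scene3.png

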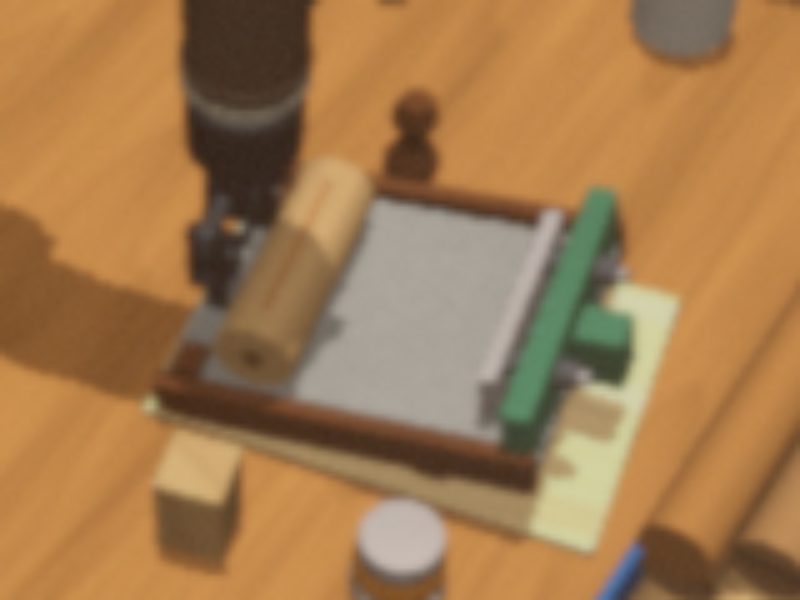

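The roller moved about 22 mm and stayed square. However, its stripe stayed at the same place on its face, so the grippy pads are jamming it and it slides instead of rolling. The vertical force is about 0.85 of the push, which confirms this. To free the rotation I'll raise the fingers with the rear surface, then sweep them sideways slowly while advancing so pad friction acts along the axis.

move_arm(increments="-3.2 0 -1.2 0; -3.5 0 -2.6 0; -4 0 -4 0; -5 0 -5.4 0; -6 0 -6.6 0")

```text
time_s: 5.7
ee_pos: [491.6, 51.4, 46.8]
ee_rot: [-0.106, 0.994, -0.001, -0.005]
force: [-4.1, -1.0, 3.9]
finger_gap: 70.1
```

```bash
cat > st.py <<'E'
from workcell import env
from h import *
import sys
rep(env)
n=sys.argv[1]
p,d=env.camera("side");a=cv2.resize(p[165:265,270:350],(480,600),interpolation=cv2.INTER_CUBIC);cv2.imwrite(f"pics/s{n}.png",a[:,:,::-1])
E
python3 st.py 4
```

```text
t 5.7 tcp [491.6  51.4  46.8] gap 70.1 F u,l,z [-4.18 -0.13  3.9 ]
along -11.2 left 0.2 z -9.2 tool x yaw 12.13 tilt [-0.0094 -0.0024 -1.    ]
U in tool [-1.    0.   -0.01] Z in tool [ 0.01 -0.   -1.  ] slope [-0.986 -0.    -0.166]
```

View pics/s4.png

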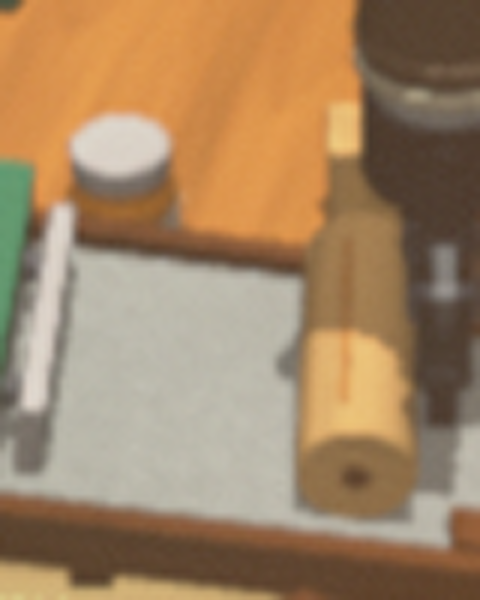

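Raising the fingers eased the force to 4 N and the stripe moved forward (s4: ~347 against a centre of 355), so it is rolling. Next I'll sweep to the left while advancing and lower the fingers again.

move_arm(increments="-1 4 0.5 0; -1.5 8 1.2 0; -2.5 12 1.9 0; -4 16 2.5 0; -5.5 20 3 0; -7 24 3.2 0; -8.5 22 3.2 0; -10 18 3 0")

```text
time_s: 6.42
ee_pos: [497.9, 72.0, 43.8]
ee_rot: [-0.107, 0.994, -0.0, -0.005]
force: [-1.0, 0.3, 0.3]
finger_gap: 69.7
```

```bash
python3 st.py 5
```

```text
t 6.4167 tcp [497.9  72.   43.8] gap 69.7 F u,l,z [-0.88  0.47  0.35]
along -0.7 left 19.0 z -12.2 tool x yaw 12.23 tilt [-0.0092 -0.002  -1.    ]
U in tool [-1.    -0.002 -0.009] Z in tool [ 0.009  0.    -1.   ] slope [-0.986 -0.002 -0.166]
```

View pics/s5.png

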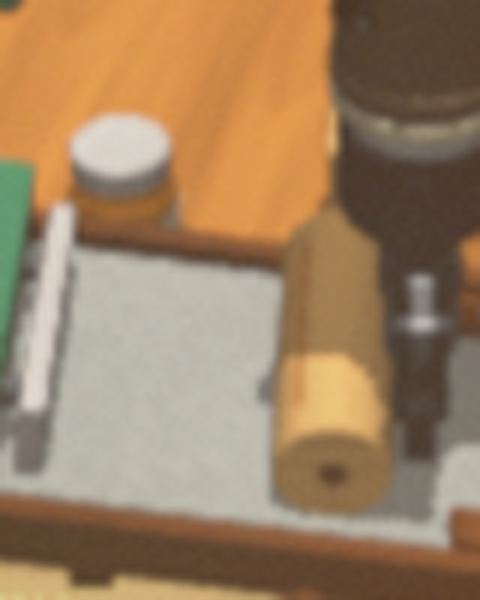

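Force is now under 1 N and the stripe is well forward (s5: ~300 against ~332), so it is rolling freely. I'll carry on the same way.

move_arm(increments="-1.5 -5 -0.2 0; -3.2 -10 -0.5 0; -4.9 -15 -0.8 0; -6.6 -20 -1 0; -8.3 -25 -1.3 0; -10 -30 -1.6 0; -11.7 -35 -1.8 0; -13.2 -37 -2.1 0")

```text
time_s: 7.13
ee_pos: [519.7, 35.9, 46.0]
ee_rot: [-0.105, 0.994, -0.001, -0.004]
force: [-1.5, 0.6, 1.0]
finger_gap: 70.0
```

```bash
python3 st.py 6
```

```text
t 7.1333 tcp [519.7  35.9  46. ] gap 70.0 F u,l,z [-1.31  0.88  0.99]
along 13.0 left -20.8 z -10.0 tool x yaw 12.09 tilt [-0.0082 -0.003  -1.    ]
U in tool [-1.     0.001 -0.009] Z in tool [ 0.009 -0.001 -1.   ] slope [-0.986  0.001 -0.165]
```

View pics/s6.png

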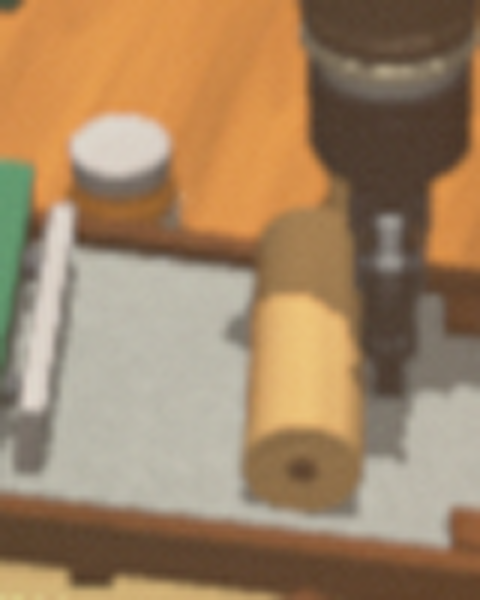

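move_arm(increments="-2 5 -0.3 0; -3.8 10 -0.6 0; -5.6 15 -0.9 0; -7.4 20 -1.2 0; -9.2 25 -1.5 0; -11 30 -1.8 0; -12.8 35 -2 0; -14.4 38 -2.3 0")

```text
time_s: 7.85
ee_pos: [526.1, 77.2, 48.3]
ee_rot: [-0.106, 0.994, -0.001, -0.004]
force: [-1.0, -0.6, -0.2]
finger_gap: 70.1
```

```bash
python3 -c "
from workcell import env
from h import *
rep(env)"
```

```text
t 7.85 tcp [526.1  77.2  48.3] gap 70.1 F u,l,z [-1.11 -0.42 -0.25]
along 28.0 left 18.2 z -7.7 tool x yaw 12.13 tilt [-0.0079 -0.0028 -1.    ]
U in tool [-1.     0.    -0.008] Z in tool [ 0.008 -0.001 -1.   ] slope [-0.986 -0.    -0.165]
```

move_arm(increments="-2 -5 -0.3 0; -3.8 -10 -0.6 0; -5.6 -15 -0.9 0; -7.4 -20 -1.2 0; -9.2 -25 -1.5 0; -11 -30 -1.8 0; -12.8 -35 -2 0; -14.4 -37 -2.3 0")

```text
time_s: 8.52
ee_pos: [548.3, 42.8, 50.5]
ee_rot: [-0.105, 0.994, -0.001, -0.004]
force: [-1.5, 0.9, 1.3]
finger_gap: 70.1
```

```bash
python3 st.py 7;python3 -c "
from workcell import env
from h import *
p,d=env.camera('scene');cv2.imwrite('pics/c7.png',cv2.resize(p[130:250,260:420],(800,600))[:,:,::-1])"
```

```text
t 8.5167 tcp [548.3  42.8  50.5] gap 70.1 F u,l,z [-1.27  1.18  1.33]
along 42.4 left -20.0 z -5.5 tool x yaw 12.06 tilt [-0.0081 -0.0032 -1.    ]
U in tool [-1.     0.001 -0.009] Z in tool [ 0.009 -0.001 -1.   ] slope [-0.986  0.001 -0.165]
```

View pics/s7.png

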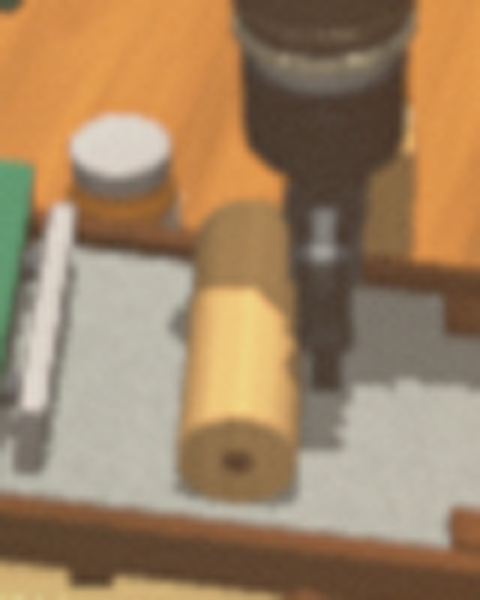

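View pics/c7.png

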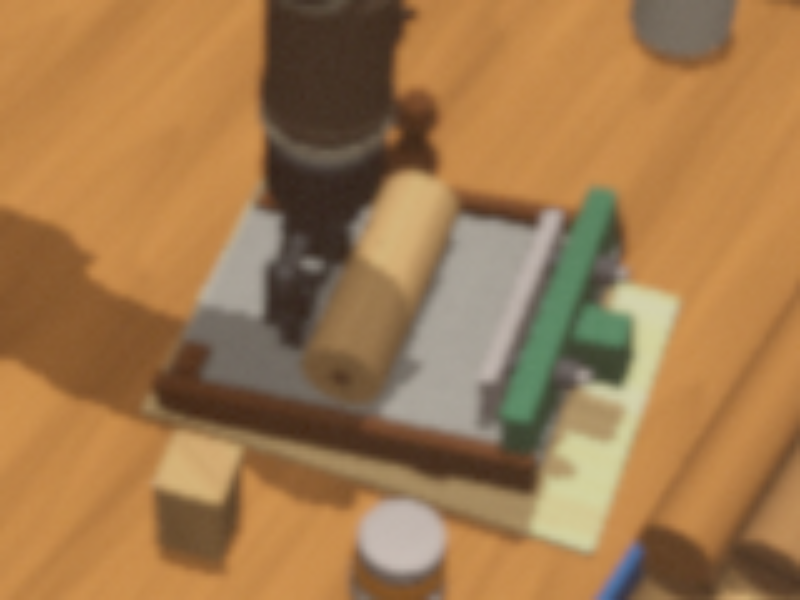

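The roller is square and about halfway up (side ~240,380), parallel to the bar, and the push is about 1.3 N. I'll continue.

move_arm(increments="-2 5 -0.3 0; -3.8 10 -0.6 0; -5.6 15 -0.9 0; -7.4 20 -1.2 0; -9.2 25 -1.5 0; -11 30 -1.8 0; -12.8 35 -2 0; -14.4 37 -2.3 0")

```text
time_s: 9.28
ee_pos: [554.7, 83.8, 52.6]
ee_rot: [-0.106, 0.994, -0.001, -0.004]
force: [-0.7, -0.8, 0.7]
finger_gap: 70.0
```

move_arm(increments="-2 -5 -0.3 0; -3.8 -10 -0.6 0; -5.6 -15 -0.9 0; -7.4 -20 -1.2 0; -9.2 -25 -1.5 0; -11 -30 -1.8 0; -12.8 -35 -2 0; -14.4 -37 -2.3 0")

```text
time_s: 9.95
ee_pos: [576.9, 49.4, 54.9]
ee_rot: [-0.105, 0.994, -0.001, -0.004]
force: [-2.6, -0.3, 1.5]
finger_gap: 70.0
```

```bash
python3 -c "
from workcell import env
from h import *
rep(env)"
```

```text
t 9.95 tcp [576.9  49.4  54.9] gap 70.0 F u,l,z [-2.61  0.26  1.54]
along 71.8 left -19.6 z -1.1 tool x yaw 12.07 tilt [-0.0078 -0.0031 -1.    ]
U in tool [-1.     0.001 -0.008] Z in tool [ 0.008 -0.001 -1.   ] slope [-0.986  0.001 -0.165]
```

move_arm(increments="-2 5 -0.3 0; -3.8 10 -0.6 0; -5.6 15 -0.9 0; -7.4 20 -1.2 0; -9.2 25 -1.5 0; -11 30 -1.8 0; -12.8 35 -2 0; -14.4 37 -2.3 0")

```text
time_s: 10.62
ee_pos: [583.1, 89.9, 57.0]
ee_rot: [-0.106, 0.994, -0.001, -0.004]
force: [-1.5, -0.0, 0.0]
finger_gap: 70.3
```

```bash
python3 st.py 8;python3 -c "
from workcell import env
from h import *
p,d=env.camera('scene');cv2.imwrite('pics/c8.png',cv2.resize(p[130:250,260:420],(800,600))[:,:,::-1])"
```

```text
t 10.6167 tcp [583.1  89.9  57. ] gap 70.3 F u,l,z [-1.52  0.28  0.04]
along 86.4 left 18.7 z 1.0 tool x yaw 12.14 tilt [-0.0081 -0.0028 -1.    ]
U in tool [-1.    -0.    -0.009] Z in tool [ 0.009 -0.001 -1.   ] slope [-0.986 -0.    -0.165]
```

View pics/s8.png

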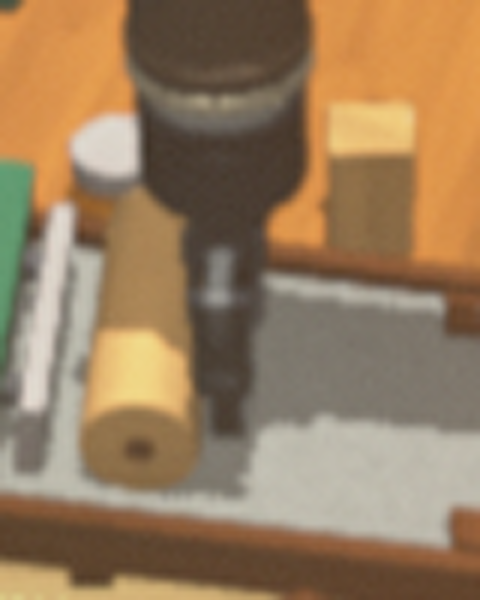

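View pics/c8.png

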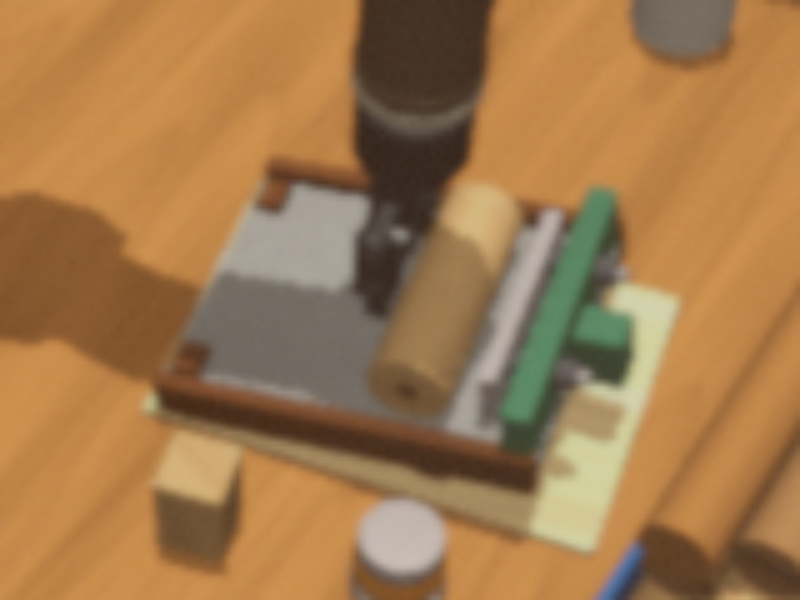

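About 15 mm remains and the roller is parallel to the bar. I'll close most of that while coming back to centre.

move_arm(increments="-1.8 -4 -0.3 0; -3.5 -8 -0.6 0; -5.2 -12 -0.8 0; -6.9 -16 -1.1 0; -8.6 -20 -1.4 0; -10.2 -23 -1.6 0; -11.7 -23 -1.9 0; -13 -20 -2.1 0")

```text
time_s: 11.38
ee_pos: [600.3, 71.0, 59.1]
ee_rot: [-0.105, 0.994, -0.001, -0.004]
force: [-1.1, -0.7, -0.6]
finger_gap: 69.7
```

```bash
python3 st.py 9; python3 -c "
from workcell import env
from h import *
p,d=env.camera('scene');cv2.imwrite('pics/c9.png',cv2.resize(p[130:250,260:420],(800,600))[:,:,::-1])
for l in ['roller','stop_face']:print(l,[((x['position']-C0)@np.c_[U,L,[0,0,1]]) for x in env.pinpoint('scene',l)[:1]])"
```

```text
t 11.3833 tcp [600.3  71.   59.1] gap 69.7 F u,l,z [-1.24 -0.4  -0.58]
along 99.2 left -3.4 z 3.1 tool x yaw 12.02 tilt [-0.0082 -0.0038 -1.    ]
U in tool [-1.     0.002 -0.009] Z in tool [ 0.009 -0.002 -1.   ] slope [-0.986  0.002 -0.165]
roller [array([136.58486533,  -0.30751179,  16.        ])]
stop_face [array([167.06147183,   6.33676818,  25.2       ])]
```

View pics/s9.png

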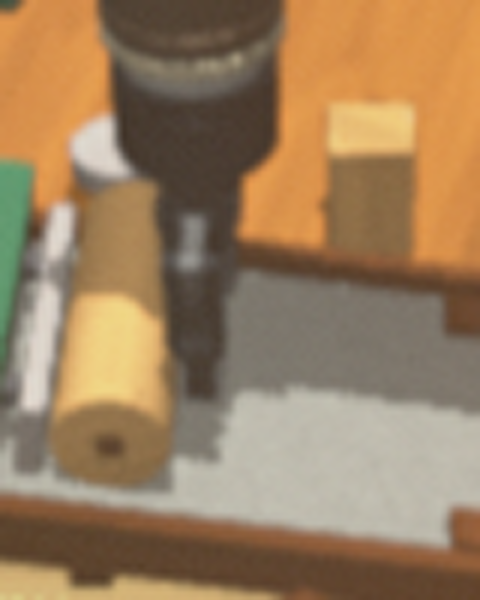

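View pics/c9.png

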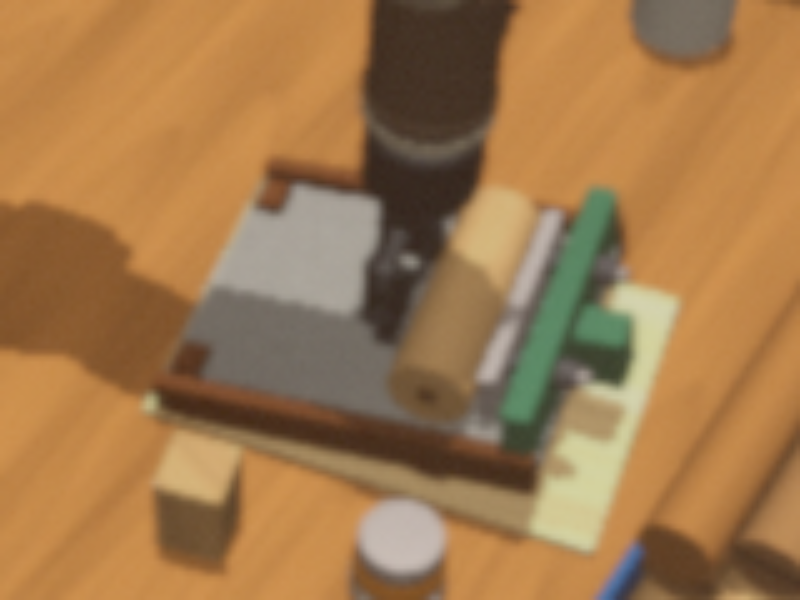

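The roller is about 2 mm short of the bar. Before pressing, I'll lower the fingers slightly under the light contact (with a small sideways sweep). That leaves room for them to rise with the roller during the press without jamming.

move_arm(increments="-0.8 -3 1 0; -1.1 -6 2 0; -1.4 -9 3 0; -1.6 -7 4 0; -1.8 -3 5 0; -2 1 6 0; -2.2 4 6 0; -2.4 4 6 0")

```text
time_s: 12.25
ee_pos: [601.3, 78.9, 52.7]
ee_rot: [-0.107, 0.994, -0.001, -0.004]
force: [-2.6, 0.6, 0.1]
finger_gap: 70.1
```

```bash
python3 -c "
from workcell import env
from h import *
rep(env)"
```

```text
t 12.25 tcp [601.3  78.9  52.7] gap 70.1 F u,l,z [-2.44  1.16  0.08]
along 101.9 left 4.1 z -3.3 tool x yaw 12.24 tilt [-0.0082 -0.0021 -1.    ]
U in tool [-1.    -0.002 -0.009] Z in tool [ 0.009 -0.    -1.   ] slope [-0.986 -0.002 -0.165]
```

move_arm(increments="-1.7 0 -0.8 0; -2.7 0 -1.6 0; -3.7 0 -2.4 0; -4.7 0 -3.2 0; -5.7 0 -4 0; -6.5 0 -4.6 0")

```text
time_s: 12.75
ee_pos: [607.3, 80.5, 57.1]
ee_rot: [-0.107, 0.994, -0.0, -0.005]
force: [-5.2, 0.2, -0.7]
finger_gap: 70.0
```

```bash
python3 st.py 10; python3 -c "
from workcell import env
from h import *
p,d=env.camera('scene');cv2.imwrite('pics/c10.png',cv2.resize(p[130:250,260:420],(800,600))[:,:,::-1])"
```

```text
t 12.75 tcp [607.3  80.5  57.1] gap 70.0 F u,l,z [-5.05  1.26 -0.73]
along 108.0 left 4.4 z 1.1 tool x yaw 12.25 tilt [-0.0094 -0.0019 -1.    ]
U in tool [-1.    -0.002 -0.01 ] Z in tool [ 0.01  0.   -1.  ] slope [-0.986 -0.002 -0.166]
```

View pics/c10.png

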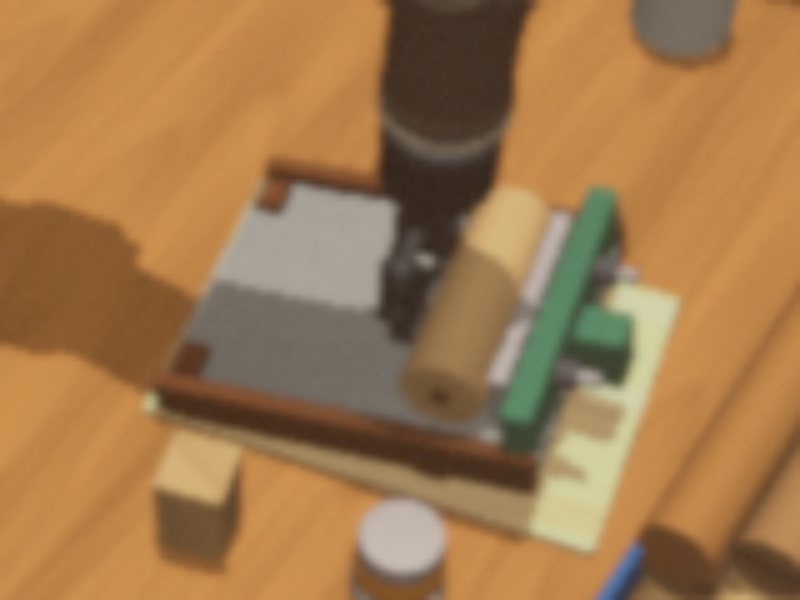

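move_arm(increments="-2.6 0 -0.5 0; -3.4 0 -0.9 0; -4.2 0 -1.3 0; -5 0 -1.7 0; -5.8 0 -2.1 0; -6.2 0 -2.4 0")

```text
time_s: 13.35
ee_pos: [610.8, 81.3, 58.4]
ee_rot: [-0.107, 0.994, -0.001, -0.008]
force: [-10.7, -1.0, -1.6]
finger_gap: 70.3
```

```bash
python3 st.py 11; python3 -c "
from workcell import env
from h import *
p,d=env.camera('scene');cv2.imwrite('pics/c11.png',cv2.resize(p[130:250,260:420],(800,600))[:,:,::-1])"
```

```text
t 13.35 tcp [610.8  81.3  58.4] gap 70.3 F u,l,z [-10.64   1.22  -1.6 ]
along 111.6 left 4.5 z 2.4 tool x yaw 12.24 tilt [-0.0148 -0.0028 -0.9999]
U in tool [-1.    -0.002 -0.015] Z in tool [ 0.015  0.    -1.   ] slope [-0.985 -0.002 -0.171]
```

View pics/c11.png

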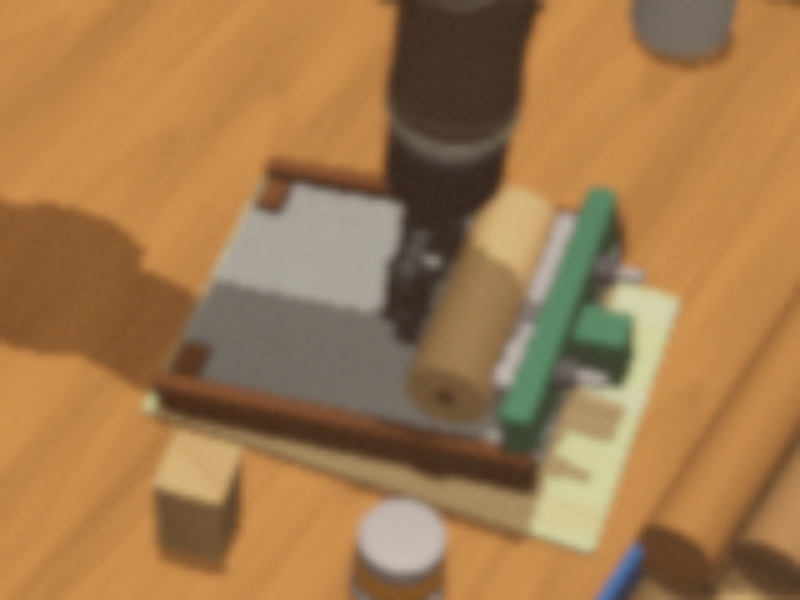

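View pics/s11.png

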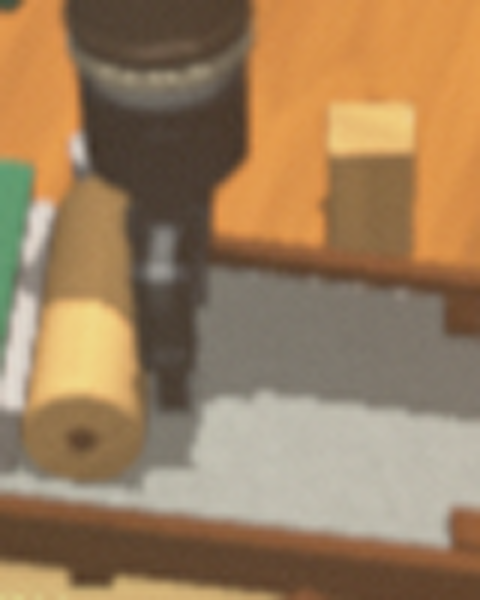

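move_arm(increments="-3 0 0.3 0; -3.3 0 0.6 0; -3.6 0 0.8 0; -3.8 0 0.8 0; -3.8 0 0.8 0")

```text
time_s: 13.87
ee_pos: [610.8, 81.3, 56.1]
ee_rot: [-0.107, 0.994, -0.001, -0.011]
force: [-12.5, -1.7, -1.7]
finger_gap: 70.0
```

Run:
```python
from workcell import env
from h import *
rep(env)
for c,(a,b,e,f) in dict(side=(165,265,260,340),scene=(130,250,260,420)).items():
    p,d=env.camera(c);cv2.imwrite(f'pics/{c}12.png',cv2.resize(p[a:b,e:f],(480,600) if c=='side' else (800,600),interpolation=cv2.INTER_CUBIC)[:,:,::-1])
    for l in ['roller','stop_face']:
        print(c,l,[((x['position']-C0)@np.c_[U,L,[0,0,1]]).round(1) for x in env.pinpoint(c,l)[:1]])
    W=pts(d,env.calibration(c))
    r=env.outline_of(c,'roller')
    if r:
        m=cv2.erode(r[0]['mask'].astype(np.uint8),np.ones((3,3)))>0;q=W[m&(d>0)];q=q[np.linalg.norm(q-np.median(q,0),axis=1)<100]
        from scipy.optimize import least_squares
        o=C0+149*U
        def g(x):
            a=np.array([-np.sin(x[2]),np.cos(x[2]),0]);e=q-(o+x[0]*U+np.array([0,0,x[1]]));return np.linalg.norm(e-np.outer(e@a,a),axis=1)-28
        s=least_squares(g,[0,22,0.21],loss='soft_l1',f_scale=2);print(' fit',s.x[0]+149,s.x[1],np.degrees(s.x[2]))
rep(env)
```

```text
t 13.8667 tcp [610.8  81.3  56.1] gap 70.0 F u,l,z [-12.56   0.99  -1.72]
along 111.6 left 4.5 z 0.1 tool x yaw 12.23 tilt [-0.0224 -0.004  -0.9997]
U in tool [-1.    -0.002 -0.023] Z in tool [ 0.023  0.001 -1.   ] slope [-0.984 -0.002 -0.179]
side roller [array([148.7,   1.6,  22.6])]
side stop_face [array([180.1,   0.3,  30.1])]
 fit 150.2994258916284 26.109639843621423 11.59998274349604
scene roller [array([150.9,   1.1,  23. ])]
scene stop_face [array([180.3,   6.1,  27.9])]
 fit 151.55799763749636 23.742002380978853 13.813107971526154
t 14.2667 tcp [610.7  81.3  56.1] gap 69.8 F u,l,z [-12.05   1.3   -2.3 ]
along 111.6 left 4.5 z 0.1 tool x yaw 12.23 tilt [-0.0224 -0.0041 -0.9997]
U in tool [-1.    -0.002 -0.023] Z in tool [ 0.023  0.001 -1.   ] slope [-0.984 -0.002 -0.179]
```

View pics/scene12.png

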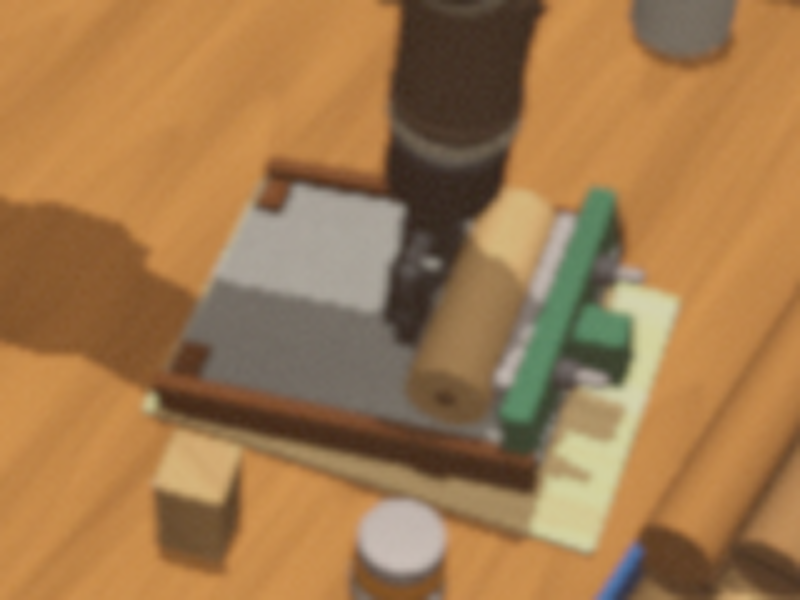

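The bar is home. Force rose from 10.6 to 12.5 N with no further travel (111.6 mm both times), and nothing changed over the next 0.4 s. Both views put the roller at the expected home position, square to the bar.

Run:
```python
from workcell import env
from h import *
rep(env)
print(env.hand_in())
```

```text
t 14.2667 tcp [610.7  81.3  56.1] gap 69.8 F u,l,z [-12.05   1.3   -2.3 ]
along 111.6 left 4.5 z 0.1 tool x yaw 12.23 tilt [-0.0224 -0.0041 -0.9997]
U in tool [-1.    -0.002 -0.023] Z in tool [ 0.023  0.001 -1.   ] slope [-0.984 -0.002 -0.179]
the job is handed in; nothing more can be done
None
```

I pushed the roller up the ramp with two spread fingertips until it had pressed the stop bar home. I handed the job in at 14.3 s with the fingers still pushing at about 12 N.

**Not a pure roll at first:** for roughly the first 22 mm the pads gripped the roller and it slid instead of rolling, with the push reaching about 12 N. I then raised the fingers with its surface and swept them sideways as they advanced. After that its stripe moved forward for as long as it stayed in view, and the readings between sweeps were about 1 to 4 N. I saw no run-back in any reading. The last 10 mm, against the spring, may have been part roll and part slide.

**Last checks:**
- **Bar home:** the bar took up load when the fingertips were about 102 mm along the ramp and stopped dead at 111.6 mm, which matches its 10 mm of travel. Pushing harder (10.6 to 12.5 N) moved it no further.
- **Position:** the camera estimates put the roller centre at 149–152 mm from its start, against about 150.5 expected.
- **Squareness:** the two camera fits of the roller's yaw disagreed, at 11.6° and 13.8° against the ramp's 12.1°. Both fits were noisy. The pushing fingers stood at 12.2°, and the roller looked parallel to the bar in the pictures.
- **Upward force:** the last reading showed about 2 N that could be lifting the roller slightly. Three of the four height estimates match it lying on the ramp; the side camera's fit put it about 2 mm high.
- **Bystanders:** none were touched in the pictures I viewed.

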